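# Square a block of cheese into the corner of the wire cutter and hold it for the cut

## Task

Lift the clear cover off the cheese tray by its knob and stand it upright on the table beside the tray. Take the block of cheese, lay it flat on the wire cutter's bed and press it snugly into the corner, its long side flush against the low side fence and its end flush against the portion stop, as one does just before the wire comes down, pressing by hand without mashing it. Finish while still gripping the block and keeping it pressed against both; leave the wire bow up and the other things on the table alone.

Things in the scene. Friction and masses are not known exactly. Their poses are not given: they have to be found in the camera images.
- cover_knob (a point): centre of the black round knob on the clear cover, where it is gripped: 30 mm across, 33 mm tall, its middle 21 mm above the cover's flat top. The cover is a clear plastic box open below, 168 x 128 mm (x, y) and 88 mm tall, 0.25 kg, its lower edge 109 mm below this point; it stands loose on the tray over the cheese and must be lifted straight up until its edge clears the cheese. Axes: x along the cover's long side, z up
- cover: the clear cover itself; origin at the middle of its lower edge (0 to 0.5 mm above the surface that it stands on); z up
- tray: shallow stainless tray, 190 x 150 mm (x, y), loose, floor 4 mm thick, rim 10 mm high; origin at the middle of its underside; x along its long side
- cheese_mid (a point): centre of the block of hard cheese, 120 x 60 x 70 mm (x, y, z), 0.45 kg; golden rind on its long sides, pale cut ends; loose on the tray under the cover, clear of the cover's walls. Grip it across its 60 mm width in its upper half: fingertips lower than 14 mm above its underside would meet the fence. Axes: x along its length, z up; either end may go to the stop
- cutter: the wire cutter, fixed to the table: blue-grey bed 350 x 156 mm whose top is 30 mm above the table. Origin on the table; x runs along the bed towards the stop and the pivot of the bow (away from the robot), y towards the fence, z up. The bed reaches from x = -145 to 205 mm and from y = -78 to 78 mm, and a thin dark slot for the wire crosses it at x = 20 mm
- fence: low steel side fence on the bed, 14 mm high: origin on the bed at the foot of the fence's inner face, at the slot; the face looks along the cutter's -y and reaches from x = -160 to 30 mm in these axes (same axes as the cutter), with a 6 mm gap at the slot. A block against it has its centre 30 mm away, at y = -30 mm. Rigid
- stop: portion stop, clamped across the bed: origin on the bed at the foot of the middle of its flat face, 76 mm wide and 46 mm high, looking along the cutter's -x. Axes as the cutter's; how far along the bed it is clamped differs from time to time. A block against it has its centre at x = -60 mm. Rigid
- bow (a joint): hinge of the steel wire bow with a black grip at one side, at the far end of the cutter: 0 = wire down in the slot, 1.75 to 2.0 rad = raised, as it starts; stays by friction. Raised it stands up to 0.33 m high, 80 mm or more beyond the stop's face
- deli_cup: bystander: white lidded cup, 74 mm across, 68 mm tall, left of the cutter; origin at the middle of its underside
- squeeze_bottle_1: bystander: red squeeze bottle, 64 mm across, 216 mm tall, far left; origin at the middle of its underside
- probe_thermometer: bystander: pocket probe thermometer lying beyond the tray, 166 x 44 x 13 mm; origin at the middle of its underside
- label_roll_1: bystander: white roll of labels, 64 mm across, 30 mm tall, lying far right of the tray; origin at the middle of its underside

How it is judged:
On the way, in this order (a step that is already met when the one before it is completed fails the run):
1. the cover stands upright on the table, clear of the tray, let go and still (height (world z) of cover below 0.006 m and angle between cover's own z axis and vertical below 0.06 rad and contact force between cover and tray below 0.01 N and horizontal distance between cover and tray above 0.12 m and contact force between the fingers and cover below 0.05 N and linear speed of cover below 0.02 m/s), for 0.2 s.
2. the cheese has been lifted clear of the tray in the gripper (z of cheese_mid in the frame of tray above 0.08 m and contact force between the fingers and cheese above 1 N and contact force between cheese and tray below 0.01 N), for 0.1 s.
At the end, for the whole second after the job is handed in: still gripped, the cheese lies flat on the bed (within 2 mm), within 2.5 mm and 0.04 rad of flush with fence and stop, pressing each with 1.5 to 40 N through the last second; bow above 1.5 rad; cover upright on the table, over 120 mm from the tray (centres) (y of cheese_mid in the frame of fence between -0.0325 and -0.028 m and x of cheese_mid in the frame of stop between -0.0625 and -0.058 m and z of cheese_mid in the frame of cutter between 0.062 and 0.067 m and angle between the x axis of cheese_mid and the x axis of cutter, either way round below 0.04 rad and angle between cheese_mid's own z axis and vertical below 0.04 rad and contact force between cheese and fence between 1.5 and 40 N and contact force between cheese and stop between 1.5 and 40 N and contact force between the fingers and cheese above 1 N and linear speed of cheese below 0.01 m/s and value of joint bow above 1.5 rad and height (world z) of cover below 0.006 m and angle between cover's own z axis and vertical below 0.06 rad and horizontal distance between cover and tray above 0.12 m and contact force between cover and tray below 0.01 N); the arm keeps its last pose, push and grip.
It fails at once if the cheese is mashed: more than 60 N on the fence or the stop (contact force between cheese and fence above 60 N or contact force between cheese and stop above 60 N).
It fails at once if the wire bow is swung down below 1.4 rad (value of joint bow below 1.4 rad).
It fails at once if a bystander is moved by more than 30 mm (distance of any of deli_cup, squeeze_bottle_1, probe_thermometer, label_roll_1 from where it was at the start of the episode above 0.03 m).
It also fails if it takes over 72 s, if anything falls off the work surface, if the arm or the gripper's body presses on something with over 40 N, if the wrist force passes 120 N, or if a joint passes its speed limit or range.

## Robot

A 6-joint arm with a two-finger parallel gripper is mounted at the origin on a cart in front of the work surface, level with it; the furniture and walls round the work are solid. World frame = base frame: x ahead of the robot, y to its left, z up, the work surface at z = 0. Lengths are in m, angles in rad, forces in N, time in s.
With the tool pointing down it reaches from about 0.35 to 0.95 m from the base axis. Payload 17.4 kg.
Tool frame: the origin (TCP) lies midway between the tips of the shut fingers; the grasp point (between the pads) lies ctrl.pinch_z behind it (ctrl.pinch_z is the distance from the TCP to the grasp point, in m); z points along the fingers, y is the direction in which the jaws open and shut (so a half turn about z gives the same grasp; the last joint's range is limited). The gripper opens to 93 mm and grips with 3 to 60 N. Pads are 15 mm wide; open, the fingers measure 128 mm over their backs; the gripper's body (75 mm by 188 mm) begins 65 mm behind the grasp point.
Start: joints at [1.17, 0.116, 1.442, -0, 1.584, -0.038], TCP at [0.24, 0.631, 0.219] pointing down, gripper open.
Joint ranges: [-2.83, 2.83], [-0.83, 2.19], [0.07, 2.5], [-1.14, 4.28], [0.01, 3], [-2.97, 2.97]. Speed limits (rad/s): [1.89, 1.89, 2.22, 3.14, 3.14, 3.14].

## Interface

Orientations are given as a unit quaternion [w, x, y, z].
In Python, from rig import ctrl, vision, boxes_of, pinpoint gives the robot as it stands.
- The arm moves only by the tool servo_tool, never from a script. Its argument "increments" is a list of rows, each a list of 3 entries, a list of its own where there are three numbers: the shift along the tool's x, y, z in units of 0.2 m (1.0 is 0.2 m), then the turn, a rotation vector about the tool's x, y, z in units of 360 degrees (1.0 is 360 degrees), then the opening, from -1 (shut) to 1 (fully open). A call has 1 to 8 rows; each row is the pose to reach, as a shift and turn from the pose commanded when the call began, along the tool's axes at that moment, turning the shorter way round; what a row does not reach only later rows make up. A row lasts 1/10 s, in which the tool goes at most 50 mm and 8.59 degrees, less where a joint would pass 70% of its speed; a pose out of reach is approached as far as the arm can. A call with a number of a shift or a turn outside -1 to 1 is refused whole. A call with a gripper value outside its range is refused whole. The fingers move at their own pace and stop on an object; "squeeze" is the grip in N (left out, the last holds). Time passes only in rows, so rows that repeat a pose let the fingers close. It gives the time, the measured TCP pose, the force and the opening at its end, in the units of the state.
- ctrl.get_state(): the state, without advancing time (a new reading comes with each control period).
- vision.grab_frame(name): name is "side" or "top" or "wrist"; returns a dict with "image" (384x512x3 uint8, red, green, blue), "depth" (384x512 float32, m along the optical axis (not along the pixel's ray), 0 where there is no reading), "fx", "fy", "cx", "cy" (pixels), "rvec" (rotation vector, rad) and "tvec" (3), from world to camera coordinates, as OpenCV has them. Camera axes: x right, y down, z forward; pixel columns grow to the right and rows downward; lengths in m; the calibration is good to about 2 mm. A picture is of the moment at which its call begins.
- ctrl.close_job(): hands the job in, once; it reports no verdict.
Trained networks look in a picture, given as the dict that the camera call returned (one of the last four; its "shot" number tells which), for a name from the list of things; names that differ only in an ending like _2 or _b are one class to them, and where a whole thing is asked for, a point or a joint stands for the part that bears it (a point fixed in the world has none). Each returns a list of dicts, best first, with "confidence" (0 to 1); they miss things now and then, are a little off and sometimes report something else, mostly with a low value. They report only what shows in the picture. A call takes as long as a camera call.
- boxes_of(picture, label): "pixel" ([column, row] in pixels, amid what is visible of it).
- pinpoint(picture, label): "pixel" ([column, row] in pixels: a listed point, or the origin of a listed thing).
The state is a dict: "t": time; "joints": joint angles; "qd": joint speeds; "tau": joint torques, N m; "position": TCP position; "eef_rot": TCP orientation; "force": force on the tool from outside, world axes, zero at the start; "wrist_torque": the same for the moment, N m; "finger_gap": finger opening in m.
Only numpy, scipy, OpenCV 4.12 (cv2) and the standard library are available. Lean on these libraries where they do the work, as an engineer would, in place of code of your own. Each camera call takes 0.05 s, during which the arm holds its last target. There are 200 camera calls.

## Working session

There is one attempt and no reset: what is moved stays moved. The work goes in short steps, Python scripts to look and compute and a tool call to move; the robot and the scene stay as the last step left them, time stands still between calls to the robot, and variables do not carry over. Pictures are saved under pics/ and viewed, about 8 in all and at most 12, crops included, and the job is handed in when it is done.

Besides the shell and the picture viewer there is one more tool, called by a JSON object that holds its "method" and its "body", one argument or row to a line. servo_tool: Moves the arm, as the interface text tells. Its arguments: {"type":"object","properties":{"increments":{"type":"array"},"squeeze":{"type":"number"}},"required":["increments"]}

```bash
mkdir -p pics; ls
cat > h.py <<'E'
import numpy as np,cv2
from scipy.spatial.transform import Rotation as R
from rig import ctrl,vision,boxes_of,pinpoint
def world(p,px,z=None,d=None):
    Rm=R.from_rotvec(p["rvec"]).as_matrix();t=np.array(p["tvec"]).ravel()
    r=np.array([(px[0]-p["cx"])/p["fx"],(px[1]-p["cy"])/p["fy"],1.])
    c=-Rm.T@t; v=Rm.T@r
    if z is not None: d=(z-c[2])/v[2]
    if d is None: d=p["depth"][int(round(px[1])),int(round(px[0]))]
    return c+v*d
def cloud(p):
    Rm=R.from_rotvec(p["rvec"]).as_matrix();t=np.array(p["tvec"]).ravel()
    v,u=np.mgrid[:384,:512];d=p["depth"]
    c=np.stack([(u-p["cx"])/p["fx"]*d,(v-p["cy"])/p["fy"]*d,d],-1)
    return (c-t)@Rm
def save(p,n): cv2.imwrite("pics/"+n,p["image"][...,::-1])
def proj(p,w): return cv2.projectPoints(np.array(w,float).reshape(-1,3),np.array(p["rvec"]),np.array(p["tvec"]),np.array([[p["fx"],0,p["cx"]],[0,p["fy"],p["cy"]],[0,0,1]]),None)[0].reshape(-1,2)
E
python3 - <<'E'
from h import *
np.set_printoptions(precision=4,suppress=True)
s=ctrl.get_state();print(s,ctrl.pinch_z)
Z={'cover_knob':.113,'cover':.004,'tray':0,'cheese_mid':.039,'cutter':0,'fence':.03,'stop':.03,'deli_cup':0,'squeeze_bottle_1':0,'probe_thermometer':0,'label_roll_1':0}
ims=[]
for n in("top","side"):
    p=vision.grab_frame(n);ims.append(p["image"])
    print(n,p["fx"],-R.from_rotvec(p["rvec"]).as_matrix().T@np.array(p["tvec"]).ravel())
    for k,z in Z.items():
        for q in pinpoint(p,k)[:2]: print(k,np.round(q["pixel"],1),round(q["confidence"],2),world(p,q["pixel"],z))
    np.save(n+".npy",p["depth"]); save(p,n+"0.png")
E
```

```text
pics
{'t': 0.0, 'joints': array([ 1.1702,  0.1165,  1.4423, -0.    ,  1.584 , -0.0378]), 'qd': array([ 0.001 ,  0.    , -0.0004, -0.0004,  0.0011, -0.0016]), 'tau': array([ -0.0039, -72.1264, -62.2637,   0.0778,   0.0236,  -0.0002]), 'position': array([0.2395, 0.6309, 0.2179]), 'eef_rot': array([-0.0001,  0.1804,  0.9836, -0.0006]), 'force': array([ 0.2212, -0.0609,  0.1114]), 'wrist_torque': array([0.0231, 0.0151, 0.0209]), 'finger_gap': 0.09290622051472336} 0.0188
top 367.533958539858 [0.5408 0.0145 1.2201]
cover_knob [324.4 240.1] 0.58 [ 0.4975 -0.1943  0.113 ]
cover [317.6 239.1] 0.63 [ 0.4969 -0.1927  0.004 ]
cutter [206.2 229.2] 0.68 [0.5361 0.1735 0.    ]
fence [194.7 224. ] 0.8 [0.5537 0.2066 0.03  ]
stop [206. 208.] 0.57 [0.6047 0.1697 0.03  ]
deli_cup [139.4 236.3] 0.74 [0.5169 0.3943 0.    ]
squeeze_bottle_1 [146.6 179.5] 0.69 [0.7055 0.3718 0.    ]
probe_thermometer [208.8 209.5] 0.74 [0.6011 0.1644 0.    ]
probe_thermometer [310.8 165.5] 0.72 [ 0.7423 -0.1791  0.    ]
label_roll_1 [363.1 169.5] 0.58 [ 0.7253 -0.3537  0.    ]
side 476.45175250633065 [ 0.2217 -1.401   0.6654]
cover_knob [235.1 213.9] 0.8 [ 0.4897 -0.2041  0.113 ]
cover [233.6 249.3] 0.63 [ 0.4843 -0.2091  0.004 ]
tray [235.7 246.8] 0.83 [ 0.4952 -0.1885  0.    ]
cutter [226.  201.5] 0.57 [0.5363 0.1539 0.    ]
fence [229.8 190.6] 0.61 [0.5561 0.1811 0.03  ]
stop [238.5 192.6] 0.48 [0.5826 0.1551 0.03  ]
deli_cup [210.  180.2] 0.56 [0.5181 0.3849 0.    ]
squeeze_bottle_1 [255.2 179.9] 0.97 [0.6969 0.3496 0.    ]
probe_thermometer [313.5 238.6] 0.52 [ 0.7378 -0.1917  0.    ]
label_roll_1 [329.5 269.4] 0.75 [ 0.7134 -0.372   0.    ]
```

Run:
```python
import cv2
a=cv2.imread('pics/top0.png');a=a[120:310,100:400]
cv2.imwrite('pics/topc.png',cv2.resize(a,None,fx=2.6,fy=2.6,interpolation=cv2.INTER_CUBIC))
```

```text
(no output)
```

View pics/topc.png

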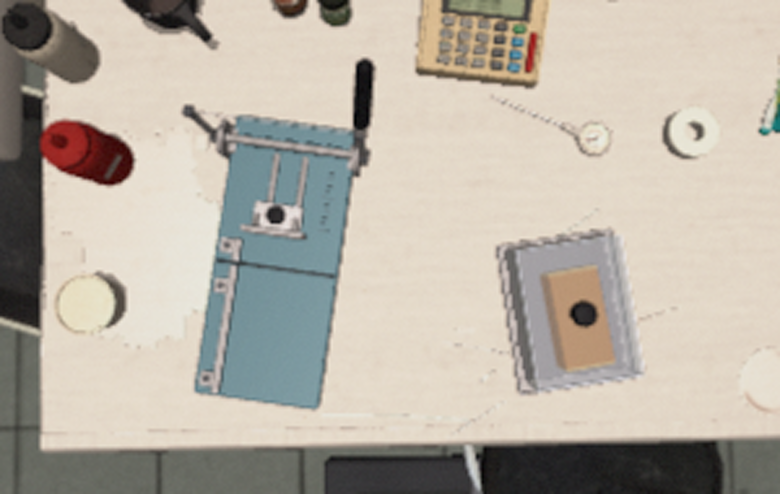

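View pics/side0.png

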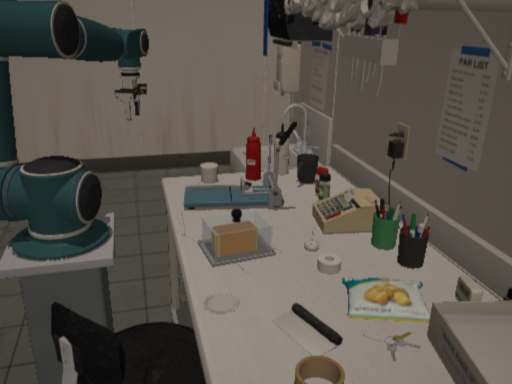

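Top crop: cutter at centre-left (yaw ≈ -0.15), stop face near crop (272,235), fence on its left; tray with covered cheese at right (knob crop 583,313), yaw ≈ +0.15. Between cutter and tray is free table for the cover. The side view confirms it. Next, refine with depth.

Run:
```python
from h import *
np.set_printoptions(precision=4,suppress=True)
p=vision.grab_frame("top");W=cloud(p);x,y,z=W[...,0],W[...,1],W[...,2]
def rect(m,name):
    q=W[m][:,:2].astype(np.float32); print(name,len(q),cv2.minAreaRect(q*1000) if len(q)>3 else '', q.mean(0) if len(q) else '', np.median(z[m]) if len(q) else '')
tb=(x>.3)&(x<.78)
rect(tb&(y>.03)&(y<.32)&(abs(z-.03)<.005),'bed')
rect(tb&(y>.03)&(y<.32)&(x<.62)&(x>.36)&(z>.038)&(z<.05),'fence')
rect((x>.53)&(x<.65)&(y>.12)&(y<.22)&(z>.06)&(z<.095),'stop')
print(np.histogram(z[(x>.35)&(x<.65)&(y<-.08)&(y>-.3)],bins=np.arange(-.01,.15,.01)))
rect((x>.35)&(x<.65)&(y<-.08)&(y>-.3)&(abs(z-.074)<.006),'cheese')
rect((x>.35)&(x<.65)&(y<-.08)&(y>-.3)&(z>.11),'knob')
rect((x>.35)&(x<.65)&(y<-.08)&(y>-.3)&(z>.003)&(z<.02),'tray')
# colour-based cheese
hsv=cv2.cvtColor(p["image"],cv2.COLOR_RGB2HSV)
m=(hsv[...,1]>90)&(hsv[...,0]<22)&(hsv[...,2]>90); sub=np.zeros_like(m); sub[205:270,290:350]=m[205:270,290:350]
vv,uu=np.nonzero(sub); print('cheesepx',len(vv),cv2.minAreaRect(np.c_[uu,vv].astype(np.float32)),world(p,(uu.mean(),vv.mean()),.074))
```

```text
bed 4313 ((567.7713623046875, 166.88735961914062), (168.50938415527344, 349.89703369140625), 81.07665252685547) [0.5571 0.1674] 0.030256994693583446
fence 220 ((515.32763671875, 197.11270141601562), (89.89157104492188, 224.86203002929688), 81.13008880615234) [0.5182 0.2177] 0.04419145465106417
stop 127 ((614.6121826171875, 166.154052734375), (73.53471374511719, 34.7176513671875), 81.17227172851562) [0.6099 0.167 ] 0.07240424736205514
(array([1833, 1713,   79,   19,   23,   16,   17,   26,   18,  390, 1872,
          1,   11,   68,    0]), array([-0.01,  0.  ,  0.01,  0.02,  0.03,  0.04,  0.05,  0.06,  0.07,
        0.08,  0.09,  0.1 ,  0.11,  0.12,  0.13,  0.14]))
cheese 23 ((491.5430603027344, -130.5714111328125), (143.17013549804688, 1.0199105739593506), 7.354256629943848) [ 0.492  -0.1307] 0.07395059998876266
knob 79 ((499.0524597167969, -193.2723846435547), (26.54236602783203, 27.127304077148438), 83.03103637695312) [ 0.4984 -0.1928] 0.12333359864347564
tray 561 ((499.96136474609375, -190.18231201171875), (218.29002380371094, 298.6308288574219), 89.7537612915039) [ 0.5114 -0.164 ] 0.005030175332632563
cheesepx 539 ((323.0525207519531, 242.2757110595703), (34.98996353149414, 17.775650024414062), 79.2156982421875) [ 0.4883 -0.1968  0.074 ]
```

{"method": "servo_tool", "body": {
  "increments": [
    [[-0.67,-0.85,0],[0,0,0],1],
    [[-0.67,-0.85,0],[0,0,0],1],
    [[-0.67,-0.85,0],[0,0,0],1],
    [[-0.67,-0.85,0],[0,0,0],1],
    [[-0.67,-0.85,0],[0,0,0],1]
  ]
}}

```text
t: 1.75
position: [0.3053, 0.4215, 0.2192]
eef_rot: [0.0, 0.181, 0.983, 0.0]
force: [0.5, 1.2, 0.9]
finger_gap: 0.0929
```

{"method": "servo_tool", "body": {
  "increments": [
    [[-0.67,-0.85,0],[0,0,0],1],
    [[-0.67,-0.85,0],[0,0,0],1],
    [[-0.67,-0.85,0],[0,0,0],1],
    [[-0.67,-0.85,0],[0,0,0],1],
    [[-0.67,-0.85,0],[0,0,0],1]
  ]
}}

```text
t: 2.25
position: [0.3702, 0.2152, 0.2191]
eef_rot: [0.001, 0.182, 0.983, 0.0]
force: [-0.4, 0.7, -0.3]
finger_gap: 0.093
```

{"method": "servo_tool", "body": {
  "increments": [
    [[-0.67,-0.85,0],[0,0,0],1],
    [[-0.67,-0.85,0],[0,0,0],1],
    [[-0.67,-0.85,0],[0,0,0],1],
    [[-0.67,-0.85,0],[0,0,0],1],
    [[-0.67,-0.85,0],[0,0,0],1]
  ]
}}

```text
t: 2.75
position: [0.4351, 0.0082, 0.2188]
eef_rot: [0.0, 0.182, 0.983, -0.0]
force: [-0.1, 0.2, 0.3]
finger_gap: 0.0931
```

{"method": "servo_tool", "body": {
  "increments": [
    [[-0.67,-0.85,0],[0,0,-0.08],1],
    [[-0.67,-0.85,0],[0,0,-0.08],1],
    [[-0.67,-0.85,0],[0,0,-0.08],1],
    [[-0.67,-0.85,0],[0,0,-0.08],1],
    [[-0.67,-0.85,0],[0,0,-0.08],1],
    [[-0.67,-0.85,0],[0,0,-0.08],1],
    [[-0.67,-0.85,0],[0,0,-0.08],1]
  ]
}}

```text
t: 3.45
position: [0.4995, -0.1951, 0.2183]
eef_rot: [-0.0, -0.069, 0.998, 0.0]
force: [0.3, 0.4, -0.1]
finger_gap: 0.0931
```

```bash
cat >> h.py <<'E'
def plan(pos,yaw=None):
    s=ctrl.get_state();q=s["eef_rot"];M=R.from_quat([q[1],q[2],q[3],q[0]])
    d=M.inv().apply(np.array(pos)-s["position"])/.2
    y=M.apply([0,1,0]);a=np.arctan2(y[1],y[0])
    print("shift",np.round(d,3),"tool y ang",round(a,4),"turn z",None if yaw is None else round(-((yaw-a+np.pi/2)%np.pi-np.pi/2)/2/np.pi,4),"rv",np.round(M.as_rotvec(),3))
E
python3 - <<'E'
from h import *
np.set_printoptions(precision=4,suppress=True)
print(ctrl.get_state()["joints"])
p=vision.grab_frame("wrist");save(p,"w1.png")
for k,z in{'cover_knob':.113,'cover':.004,'tray':0,'cheese_mid':.039}.items():
    for q in pinpoint(p,k)[:2]: print(k,np.round(q["pixel"],1),round(q["confidence"],2),world(p,q["pixel"],z))
W=cloud(p);z=W[...,2]
m=(z>.118)&(z<.15)&(np.hypot(W[...,0]-.4985,W[...,1]+.193)<.03);q=W[m];print('knob',len(q),q.min(0),q.max(0))
m=abs(z-.092)<.006;q=W[m][:,:2].astype(np.float32)*1000;print('covertop',len(q),cv2.minAreaRect(q))
E
```

```text
[-0.4202 -0.1881  1.7382  0.0002  1.5924 -2.1295]
cover_knob [259.  181.8] 0.74 [ 0.4941 -0.1948  0.113 ]
cover [257.2 161.8] 0.56 [ 0.4957 -0.1962  0.004 ]
knob 865 [ 0.4794 -0.2101  0.1181] [ 0.5091 -0.1813  0.1265]
covertop 21627 ((494.6306457519531, -195.73130798339844), (168.30210876464844, 128.31101989746094), 7.218776702880859)
```

View pics/w1.png

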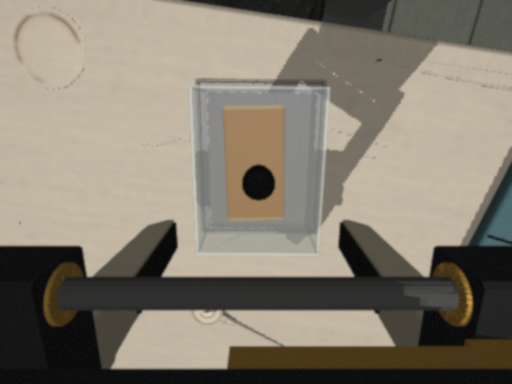

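Wrist view: cover aligned with the tool, knob at (259,182), cheese under it, not touching the walls. Descending on the knob.

{"method": "servo_tool", "body": {
  "increments": [
    [[0.025,0,0.2],[0,0,0],1],
    [[0.025,0,0.4],[0,0,0],1],
    [[0.025,0,0.5],[0,0,0],1],
    [[0.025,0,0.59],[0,0,0],1],
    [[0.025,0,0.59],[0,0,0],1],
    [[0.025,0,0.59],[0,0,0],-1],
    [[0.025,0,0.59],[0,0,0],-1],
    [[0.025,0,0.59],[0,0,0],-1]
  ],
  "squeeze": 25
}}

```text
t: 4.5
position: [0.4949, -0.1957, 0.1019]
eef_rot: [0.001, -0.07, 0.998, -0.0]
force: [0.6, 0.2, -0.6]
finger_gap: 0.0737
```

{"method": "servo_tool", "body": {
  "increments": [
    [[0,0,0],[0,0,0],-1],
    [[0,0,0],[0,0,0],-1],
    [[0,0,0],[0,0,0],-1],
    [[0,0,0],[0,0,0],-1]
  ]
}}

```text
t: 4.9
position: [0.4944, -0.1956, 0.1007]
eef_rot: [-0.0, -0.07, 0.998, 0.0]
force: [-0.2, 0.1, 0.7]
finger_gap: 0.0418
```

{"method": "servo_tool", "body": {
  "increments": [
    [[0,0,0],[0,0,0],-1],
    [[0,0,0],[0,0,0],-1],
    [[0,0,0],[0,0,0],-1],
    [[0,0,0],[0,0,0],-1],
    [[0,0,0],[0,0,0],-1],
    [[0,0,0],[0,0,0],-1]
  ]
}}

```text
t: 5.5
position: [0.4944, -0.1956, 0.1006]
eef_rot: [-0.0, -0.07, 0.998, 0.0]
force: [0.0, -0.3, -0.6]
finger_gap: 0.0292
```

{"method": "servo_tool", "body": {
  "increments": [
    [[0,0,-0.05],[0,0,0],-1],
    [[0,0,-0.12],[0,0,0],-1],
    [[0,0,-0.22],[0,0,0],-1],
    [[0,0,-0.35],[0,0,0],-1],
    [[0,0,-0.48],[0,0,0],-1],
    [[0,0,-0.55],[0,0,0],-1],
    [[0,0,-0.55],[0,0,0],-1],
    [[0,0,-0.55],[0,0,0],-1]
  ]
}}

```text
t: 6.3
position: [0.4942, -0.1955, 0.21]
eef_rot: [-0.0, -0.07, 0.998, 0.0]
force: [-0.2, 0.2, -3.5]
finger_gap: 0.0291
```

{"method": "servo_tool", "body": {
  "increments": [
    [[0.02,0.15,0],[0,0,0],-1],
    [[0.03,0.35,0],[0,0,0],-1],
    [[0.05,0.58,0],[0,0,0],-1],
    [[0.07,0.8,0],[0,0,0],-1],
    [[0.085,0.92,0],[0,0,0],-1],
    [[0.085,0.97,0],[0,0,0],-1],
    [[0.085,0.97,0],[0,0,0],-1],
    [[0.085,0.97,0],[0,0,0],-1]
  ]
}}

```text
t: 7.1
position: [0.4506, -0.0065, 0.21]
eef_rot: [-0.0, -0.07, 0.998, -0.0]
force: [-0.6, 0.1, -2.0]
finger_gap: 0.0288
```

{"method": "servo_tool", "body": {
  "increments": [
    [[0,0,0.1],[0,0,0],-1],
    [[0,0,0.25],[0,0,0],-1],
    [[0,0,0.4],[0,0,0],-1],
    [[0,0,0.48],[0,0,0],-1],
    [[0,0,0.52],[0,0,0],-1],
    [[0,0,0.55],[0,0,0],-1],
    [[0,0,0.555],[0,0,0],-1],
    [[0,0,0.56],[0,0,0],-1]
  ]
}}

```text
t: 7.9
position: [0.451, -0.006, 0.0996]
eef_rot: [0.001, -0.07, 0.998, -0.0]
force: [0.0, 0.2, -2.4]
finger_gap: 0.0287
```

{"method": "servo_tool", "body": {
  "increments": [
    [[0,0,0.004],[0,0,0],-1],
    [[0,0,0.004],[0,0,0],-1],
    [[0,0,0.004],[0,0,0],-1]
  ]
}}

```text
t: 8.2
position: [0.4507, -0.0058, 0.0982]
eef_rot: [0.0, -0.07, 0.998, -0.0]
force: [-0.1, -0.6, -2.2]
finger_gap: 0.029
```

{"method": "servo_tool", "body": {
  "increments": [
    [[0,0,0.004],[0,0,0],-1],
    [[0,0,0.008],[0,0,0],-1],
    [[0,0,0.008],[0,0,0],-1],
    [[0,0,0.008],[0,0,0],-1]
  ]
}}

```text
t: 8.6
position: [0.4506, -0.0059, 0.0966]
eef_rot: [0.0, -0.07, 0.998, -0.0]
force: [-3.1, -0.5, 3.6]
finger_gap: 0.0291
```

{"method": "servo_tool", "body": {
  "increments": [
    [[0,0,0],[0,0,0],1],
    [[0,0,0],[0,0,0],1],
    [[0,0,0],[0,0,0],1],
    [[0,0,0],[0,0,0],1],
    [[0,0,0],[0,0,0],1],
    [[0,0,0],[0,0,0],1],
    [[0,0,-0.3],[0,0,0],1],
    [[0,0,-0.6],[0,0,0],1]
  ]
}}

```text
t: 9.4
position: [0.4497, -0.0058, 0.1966]
eef_rot: [-0.001, -0.07, 0.998, 0.0]
force: [0.7, -0.2, -0.2]
finger_gap: 0.0886
```

{"method": "servo_tool", "body": {
  "increments": [
    [[0.1,-0.25,0],[0,0,0],1],
    [[0.1,-0.5,0],[0,0,0],1],
    [[0.1,-0.75,-0.1],[0,0,0],1],
    [[0.0,-0.95,-0.1],[0,0,0],1],
    [[0,-0.95,-0.1],[0,0,0],1],
    [[0,-0.95,-0.1],[0,0,0],1]
  ]
}}

```text
t: 10.0
position: [0.477, -0.1946, 0.2155]
eef_rot: [-0.001, -0.069, 0.998, 0.0]
force: [-0.2, 0.5, -0.3]
finger_gap: 0.093
```

Run:
```python
from h import *
np.set_printoptions(precision=4,suppress=True)
print(ctrl.get_state()["joints"])
p=vision.grab_frame("wrist");save(p,"w2.png")
for k,z in{'tray':0,'cheese_mid':.039}.items():
    for q in pinpoint(p,k)[:2]: print(k,np.round(q["pixel"],1),round(q["confidence"],2),world(p,q["pixel"],z))
W=cloud(p);x,y,z=W[...,0],W[...,1],W[...,2]
m=(abs(z-.074)<.006)&(y<-.13);q=W[m][:,:2].astype(np.float32)*1000;print('cheesetop',len(q),cv2.minAreaRect(q),np.median(z[m]))
m=(z>.0025)&(z<.014)&(y<-.09)&(x<.62);q=W[m][:,:2].astype(np.float32)*1000;print('tray',len(q),cv2.minAreaRect(q))
m=(abs(z-.088)<.006)&(y>-.1);q=W[m][:,:2].astype(np.float32)*1000;print('cover',len(q),cv2.minAreaRect(q))
t=vision.grab_frame("top");W=cloud(t);x,y,z=W[...,0],W[...,1],W[...,2]
m=(abs(z-.088)<.008)&(y>-.09)&(y<.08)&(x>.34)&(x<.56);q=W[m][:,:2].astype(np.float32)*1000;print('cover top cam',len(q),cv2.minAreaRect(q),np.median(z[m]))
save(t,"t2.png")
a=np.hstack([p["image"],t["image"]])[...,::-1];cv2.imwrite("pics/wt2.png",cv2.resize(a,(800,300),interpolation=cv2.INTER_AREA))
```

```text
[-0.437  -0.2351  1.7823  0.0001  1.596  -2.146 ]
cheesetop 6594 ((487.232666015625, -200.54986572265625), (119.8283462524414, 60.62445068359375), 8.795318603515625) 0.07418713082604905
tray 11452 ((467.814208984375, -288.8865966796875), (257.6338806152344, 396.616455078125), 0.8727688789367676)
cover 18340 ((450.7803649902344, -6.6716461181640625), (167.9145965576172, 128.79713439941406), 7.520315170288086)
cover top cam 2252 ((454.19451904296875, -4.970954895019531), (168.09829711914062, 127.94672393798828), 7.409657955169678) 0.0879425783417779
```

View pics/wt2.png

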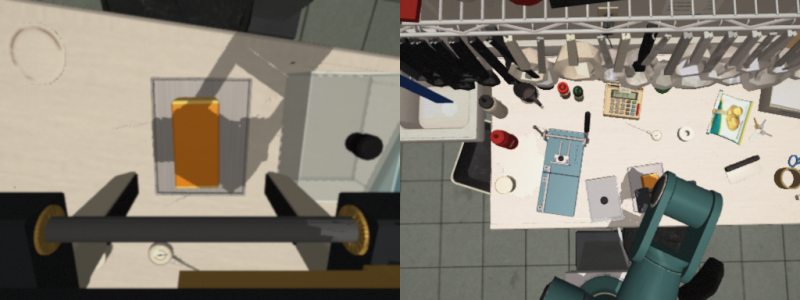

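Cover stands flat at (0.451,-0.007) between cutter and tray, untouched; cheese at (0.487,-0.2005), yaw 8.8°. Descending to grip.

{"method": "servo_tool", "body": {
  "increments": [
    [[-0.047,-0.036,0.2],[0,0,-0.0025],1],
    [[-0.047,-0.036,0.4],[0,0,-0.0025],1],
    [[-0.047,-0.036,0.6],[0,0,-0.0025],1],
    [[-0.047,-0.036,0.78],[0,0,-0.0025],1],
    [[-0.047,-0.036,0.9],[0,0,-0.0025],1],
    [[-0.047,-0.036,0.947],[0,0,-0.0025],1],
    [[-0.047,-0.036,0.947],[0,0,-0.0025],1],
    [[-0.047,-0.036,0.947],[0,0,-0.0025],-1]
  ],
  "squeeze": 30
}}

```text
t: 11.0
position: [0.488, -0.1998, 0.0284]
eef_rot: [0.001, -0.078, 0.997, -0.0]
force: [0.3, -0.1, 0.4]
finger_gap: 0.0884
```

{"method": "servo_tool", "body": {
  "increments": [
    [[0,0,0],[0,0,0],-1],
    [[0,0,0],[0,0,0],-1],
    [[0,0,0],[0,0,0],-1],
    [[0,0,0],[0,0,0],-1],
    [[0,0,0],[0,0,0],-1],
    [[0,0,0],[0,0,0],-1],
    [[0,0,0],[0,0,0],-1]
  ]
}}

```text
t: 11.7
position: [0.4875, -0.2, 0.0273]
eef_rot: [0.0, -0.078, 0.997, -0.0]
force: [-2.1, 0.8, 6.2]
finger_gap: 0.0598
```

Run:
```python
from h import *
np.set_printoptions(precision=4,suppress=True)
s=ctrl.get_state();print(s["t"],s["position"],s["eef_rot"],s["force"],s["wrist_torque"],s["finger_gap"])
t=vision.grab_frame("top");W=cloud(t);x,y,z=W[...,0],W[...,1],W[...,2]
c,s_=np.cos(-.155),np.sin(-.155)
X=(x-.538)*c+(y-.1715)*s_; Y=-(x-.538)*s_+(y-.1715)*c
bed=(abs(z-.03)<.004)
# edge estimates in cutter frame
for lo in np.arange(-.13,.02,.03):
    m=(X>lo)&(X<lo+.03)
    print(lo,'bedY',np.percentile(Y[m&bed&(abs(Y)<.1)],[1,99]),'fenceY',(lambda a:(a.min(),a.max(),len(a)) if len(a) else '')(Y[m&(z>.039)&(z<.08)&(Y>.0)&(Y<.12)]),'zmax',z[m&(Y>.0)&(Y<.12)].max())
m=(z>.055)&(z<.1)&(X>.03)&(X<.13)&(abs(Y)<.06)
print('stop',np.percentile(X[m],[0,2,5,10]),Y[m].min(),Y[m].max())
for k,zz in{'cutter':0,'fence':.03,'stop':.03}.items():
    for q in pinpoint(t,k)[:1]: print(k,round(q["confidence"],2),world(t,q["pixel"],zz))
a=t["image"][150:300,170:250,::-1];cv2.imwrite("pics/c3.png",cv2.resize(a,None,fx=4,fy=4,interpolation=cv2.INTER_CUBIC))
```

```text
11.7 [ 0.4875 -0.2     0.0273] [ 0.0002 -0.0777  0.997  -0.0002] [-2.1105  0.7953  6.1565] [0.049  0.2417 0.0367] 0.059763091001011244
-0.13 bedY [-0.0739  0.078 ] fenceY (np.float64(0.04757888861520601), np.float64(0.06518829632379941), 31) zmax 0.049114927844418094
-0.1 bedY [-0.0741  0.0788] fenceY (np.float64(0.04718904131557761), np.float64(0.05576350785833078), 28) zmax 0.04935703238195025
-0.07 bedY [-0.0732  0.0783] fenceY (np.float64(0.047441723199961705), np.float64(0.056061930738529976), 27) zmax 0.04890878369711924
-0.04000000000000001 bedY [-0.0745  0.0788] fenceY (np.float64(0.04690547649577269), np.float64(0.0560658017428183), 27) zmax 0.04742021968390655
-0.010000000000000009 bedY [-0.074   0.0779] fenceY (np.float64(0.04734640322460728), np.float64(0.056016016013307336), 24) zmax 0.05059420991550463
stop [0.0591 0.0592 0.0595 0.0603] -0.030758608306683033 0.04305884811009214
cutter 0.88 [0.5375 0.1738 0.    ]
fence 0.86 [0.5581 0.2185 0.03  ]
stop 0.71 [0.6069 0.1658 0.03  ]
```

{"method": "servo_tool", "body": {
  "increments": [
    [[0,0,-0.05],[0,0,0],-1],
    [[0,0,-0.15],[0,0,0],-1],
    [[0,0,-0.3],[0,0,0],-1],
    [[0,0,-0.5],[0,0,0],-1],
    [[0,0,-0.7],[0,0,0],-1],
    [[0,0,-0.85],[0,0,0],-1],
    [[0,0,-0.85],[0,0,0],-1],
    [[0,0,-0.85],[0,0,0],-1]
  ]
}}

```text
t: 12.7
position: [0.4871, -0.1997, 0.1961]
eef_rot: [-0.0, -0.078, 0.997, 0.0]
force: [-0.2, 0.5, -5.9]
finger_gap: 0.0598
```

{"method": "servo_tool", "body": {
  "increments": [
    [[-0.03,0.12,0],[0,0,0],-1],
    [[-0.07,0.3,0],[0,0,0],-1],
    [[-0.12,0.5,0],[0,0,0],-1],
    [[-0.18,0.7,0],[0,0,0],-1],
    [[-0.22,0.91,0],[0,0,0],-1],
    [[-0.22,0.91,0],[0,0,0],-1]
  ]
}}

```text
t: 13.3
position: [0.5017, -0.0092, 0.1943]
eef_rot: [-0.002, -0.08, 0.997, 0.001]
force: [-0.1, -1.0, -6.1]
finger_gap: 0.0598
```

{"method": "servo_tool", "body": {
  "increments": [
    [[-0.03,0.12,0],[0,0,0.01],-1],
    [[-0.07,0.3,0],[0,0,0.02],-1],
    [[-0.12,0.5,0],[0,0,0.03],-1],
    [[-0.18,0.7,0],[0,0,0.04],-1],
    [[-0.22,0.91,0],[0,0,0.0494],-1],
    [[-0.22,0.91,0],[0,0,0.0494],-1],
    [[-0.22,0.91,0],[0,0,0.0494],-1],
    [[-0.22,0.91,0],[0,0,0.0494],-1]
  ]
}}

```text
t: 14.1
position: [0.5175, 0.1726, 0.1955]
eef_rot: [-0.001, 0.077, 0.997, -0.0]
force: [-0.1, 1.0, -5.4]
finger_gap: 0.0598
```

Run:
```python
from h import *
np.set_printoptions(precision=4,suppress=True)
s=ctrl.get_state();print(s["t"],s["position"],s["eef_rot"],s["force"],s["wrist_torque"],s["finger_gap"],s["joints"])
plan([.5182,.1746,.06],1.4158)
p=vision.grab_frame("wrist")
W=cloud(p);x,y,z=W[...,0],W[...,1],W[...,2]
c,s_=np.cos(-.155),np.sin(-.155)
X=(x-.538)*c+(y-.1715)*s_; Y=-(x-.538)*s_+(y-.1715)*c
print('d',p["depth"].shape)
m=(z>.2)&(z<.3)&(abs(X)<.1)&(abs(Y)<.1)
print(np.histogram(z[(abs(X)<.12)&(abs(Y)<.12)],bins=np.arange(0,.36,.02)))
m=(abs(z-.03)<.004)&(abs(Y)<.1)
m2=(z>.055)&(z<.1)&(X>.03)&(X<.13)&(abs(Y)<.06)
print('stop',m2.sum(),np.percentile(X[m2],[0,1,5]) if m2.any() else '')
m3=(z>.039)&(z<.06)&(Y>.03)&(Y<.1)&(X<.05)
print('fence',m3.sum(),np.percentile(Y[m3],[0,1,5]) if m3.any() else '')
for k,zz in{'cutter':0,'fence':.03,'stop':.03,'cheese_mid':.21}.items():
    for q in pinpoint(p,k)[:1]: print(k,q["pixel"],round(q["confidence"],2),world(p,q["pixel"],zz))
save(p,"w4.png")
```

```text
14.1 [0.5175 0.1726 0.1955] [-0.0009  0.0774  0.997  -0.0005] [-0.067   0.9674 -5.4046] [ 0.0119 -0.0423 -0.0275] 0.05978853421827229 [ 0.2752 -0.1595  1.75   -0.0003  1.5531 -1.1407]
shift [-0.003  0.011  0.677] tool y ang 1.4159 turn z 0.0 rv [-0.243 -3.13   0.001]
d (384, 512)
(array([ 3293,  7579,   925,   506,   759,     0,     0,     0,    93,
         284,   721,  1918, 26521,  1257, 19389, 35777,     0]), array([0.  , 0.02, 0.04, 0.06, 0.08, 0.1 , 0.12, 0.14, 0.16, 0.18, 0.2 ,
       0.22, 0.24, 0.26, 0.28, 0.3 , 0.32, 0.34]))
stop 0 
fence 763 [0.0455 0.0458 0.0459]
```

View pics/w4.png

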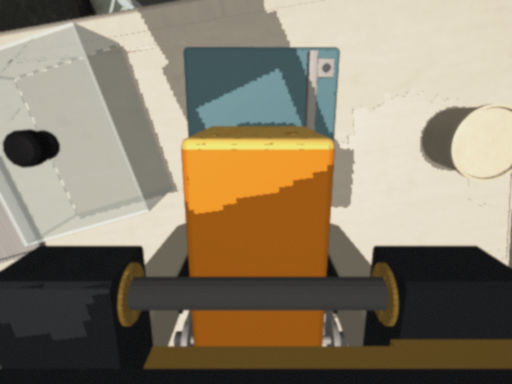

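Wrist view: cheese held straight, aligned with the bed; fence at right (col 312), cover at left intact. Lowering.

{"method": "servo_tool", "body": {
  "increments": [
    [[0,0,0.15],[0,0,0],-1],
    [[0,0,0.35],[0,0,0],-1],
    [[0,0,0.5],[0,0,0],-1],
    [[0,0,0.6],[0,0,0],-1],
    [[0,0,0.66],[0,0,0],-1],
    [[0,0,0.69],[0,0,0],-1],
    [[0,0,0.69],[0,0,0],-1],
    [[0,0,0.69],[0,0,0],-1]
  ]
}}

```text
t: 15.15
position: [0.5184, 0.1735, 0.06]
eef_rot: [0.001, 0.077, 0.997, 0.0]
force: [0.3, -0.1, -5.4]
finger_gap: 0.0598
```

{"method": "servo_tool", "body": {
  "increments": [
    [[0,0,0.005],[0,0,0],-1],
    [[0,0,0.01],[0,0,0],-1],
    [[0,0,0.01],[0,0,0],-1]
  ]
}}

```text
t: 15.45
position: [0.5179, 0.1735, 0.0571]
eef_rot: [0.0, 0.077, 0.997, 0.0]
force: [-0.8, 0.5, -5.9]
finger_gap: 0.0598
```

{"method": "servo_tool", "body": {
  "increments": [
    [[0,0,0.005],[0,0,0],-1],
    [[0,0,0.01],[0,0,0],-1],
    [[0,0,0.01],[0,0,0],-1],
    [[0,0,0.01],[0,0,0],-1]
  ]
}}

```text
t: 15.85
position: [0.5178, 0.1734, 0.0548]
eef_rot: [-0.0, 0.077, 0.997, -0.0]
force: [0.1, 0.2, -5.2]
finger_gap: 0.06
```

{"method": "servo_tool", "body": {
  "increments": [
    [[0,0,0.005],[0,0,0],-1],
    [[0,0,0.005],[0,0,0],-1],
    [[0,0,0.005],[0,0,0],-1]
  ]
}}

```text
t: 16.15
position: [0.5179, 0.1734, 0.0538]
eef_rot: [-0.0, 0.077, 0.997, -0.0]
force: [0.0, 1.1, -4.1]
finger_gap: 0.0598
```

{"method": "servo_tool", "body": {
  "increments": [
    [[0,0,0.004],[0,0,0],-1],
    [[0,0,0.004],[0,0,0],-1],
    [[0,0,0.004],[0,0,0],-1]
  ]
}}

```text
t: 16.45
position: [0.518, 0.1735, 0.0533]
eef_rot: [0.0, 0.077, 0.997, 0.0]
force: [-1.7, 0.3, 0.3]
finger_gap: 0.0602
```

{"method": "servo_tool", "body": {
  "increments": [
    [[0,0.02,0],[0,0,0],-1],
    [[0,0.04,0],[0,0,0],-1],
    [[0,0.06,0],[0,0,0],-1],
    [[0,0.07,0],[0,0,0],-1],
    [[0,0.07,0],[0,0,0],-1],
    [[0,0.07,0],[0,0,0],-1]
  ]
}}

```text
t: 17.05
position: [0.5203, 0.1877, 0.0533]
eef_rot: [0.0, 0.077, 0.997, 0.0]
force: [1.5, 1.4, 3.3]
finger_gap: 0.06
```

{"method": "servo_tool", "body": {
  "increments": [
    [[-0.02,0,0],[0,0,0],-1],
    [[-0.04,0,0],[0,0,0],-1],
    [[-0.06,0,0],[0,0,0],-1],
    [[-0.07,0,0],[0,0,0],-1],
    [[-0.07,0,0],[0,0,0],-1],
    [[-0.07,0,0],[0,0,0],-1]
  ]
}}

```text
t: 17.65
position: [0.534, 0.1853, 0.0533]
eef_rot: [0.0, 0.077, 0.997, 0.0]
force: [-1.2, 1.5, 4.6]
finger_gap: 0.0598
```

{"method": "servo_tool", "body": {
  "increments": [
    [[0,0.005,0],[0,0,0],-1],
    [[0,0.01,0],[0,0,0],-1],
    [[0,0.01,0],[0,0,0],-1]
  ]
}}

```text
t: 17.95
position: [0.5343, 0.1867, 0.0533]
eef_rot: [0.0, 0.077, 0.997, -0.0]
force: [-0.8, -4.3, 5.1]
finger_gap: 0.0595
```

{"method": "servo_tool", "body": {
  "increments": [
    [[0,0.0025,0],[0,0,0],-1],
    [[0,0.005,0],[0,0,0],-1],
    [[0,0.005,0],[0,0,0],-1]
  ]
}}

```text
t: 18.25
position: [0.5345, 0.1876, 0.0533]
eef_rot: [0.0, 0.077, 0.997, -0.0]
force: [-0.3, -5.3, 6.8]
finger_gap: 0.0598
```

{"method": "servo_tool", "body": {
  "increments": [
    [[0,0.0025,0],[0,0,0],-1],
    [[0,0.005,0],[0,0,0],-1],
    [[0,0.005,0],[0,0,0],-1]
  ]
}}

```text
t: 18.55
position: [0.5346, 0.1882, 0.0533]
eef_rot: [0.0, 0.078, 0.997, -0.001]
force: [-2.7, -9.0, 6.4]
finger_gap: 0.0601
```

{"method": "servo_tool", "body": {
  "increments": [
    [[0,0.0025,0],[0,0,0],-1],
    [[0,0.0025,0],[0,0,0],-1],
    [[0,0.0025,0],[0,0,0],-1]
  ]
}}

```text
t: 18.85
position: [0.5345, 0.1883, 0.0533]
eef_rot: [-0.0, 0.078, 0.997, -0.001]
force: [-3.8, -12.4, 9.3]
finger_gap: 0.06
```

{"method": "servo_tool", "body": {
  "increments": [
    [[-0.005,0,0],[0,0,0],-1],
    [[-0.01,0,0],[0,0,0],-1],
    [[-0.015,0,0],[0,0,0],-1],
    [[-0.015,0,0],[0,0,0],-1]
  ]
}}

```text
t: 19.25
position: [0.5362, 0.188, 0.0535]
eef_rot: [-0.002, 0.078, 0.997, -0.001]
force: [-20.7, -12.0, 19.4]
finger_gap: 0.06
```

{"method": "servo_tool", "body": {
  "increments": [
    [[-0.0025,0,0],[0,0,0],-1],
    [[-0.005,0,0],[0,0,0],-1],
    [[-0.005,0,0],[0,0,0],-1]
  ]
}}

```text
t: 19.55
position: [0.5367, 0.1879, 0.0534]
eef_rot: [-0.002, 0.077, 0.997, -0.001]
force: [-23.4, -10.7, 20.9]
finger_gap: 0.0597
```

{"method": "servo_tool", "body": {
  "increments": [
    [[-0.0025,0,0],[0,0,0],-1],
    [[-0.005,0,0],[0,0,0],-1],
    [[-0.005,0,0],[0,0,0],-1]
  ]
}}

```text
t: 19.85
position: [0.5372, 0.1879, 0.0533]
eef_rot: [-0.003, 0.077, 0.997, -0.001]
force: [-29.0, -10.4, 21.3]
finger_gap: 0.0601
```

Run:
```python
from h import *
np.set_printoptions(precision=4,suppress=True)
s=ctrl.get_state();print(s["t"],s["position"],s["force"],s["wrist_torque"],s["qd"])
c,s_=np.cos(-.155),np.sin(-.155)
ims=[]
for n in("top","wrist","side"):
    p=vision.grab_frame(n);W=cloud(p);x,y,z=W[...,0],W[...,1],W[...,2]
    X=(x-.538)*c+(y-.1715)*s_; Y=-(x-.538)*s_+(y-.1715)*c
    m=(abs(z-.1)<.005)&(X>-.1)&(X<.1)&(abs(Y)<.1)&(p["depth"]>0)
    print(n,'cheese top',m.sum(),[ (np.percentile(a[m],[.5,50,99.5])) for a in(X,Y,z)] if m.sum()>20 else '')
    m=(z>.055)&(z<.085)&(X>.03)&(X<.1)&(abs(Y)<.06)&(p["depth"]>0)
    print('stop',m.sum(),np.percentile(X[m],[0,2,10]) if m.any() else '')
    save(p,n+"5.png");ims.append(p)
a=cv2.resize(ims[0]["image"][150:290,160:260],(400,560),interpolation=cv2.INTER_CUBIC)
b=cv2.resize(ims[2]["image"][140:230,170:300],(400,277),interpolation=cv2.INTER_CUBIC)
w=cv2.resize(ims[1]["image"],(400,283))
cv2.imwrite("pics/c5.png",np.hstack([a,np.vstack([b,w])])[...,::-1])
```

```text
19.85 [0.5372 0.1879 0.0533] [-29.0356 -10.4306  21.3136] [-1.7847  4.2038 -0.204 ] [-0.0003 -0.0005  0.0011 -0.0002 -0.001   0.0003]
top cheese top 44 [array([-0.0605, -0.0549, -0.0435]), array([-0.007 ,  0.0061,  0.0282]), array([0.0968, 0.1016, 0.1044])]
stop 73 [0.0518 0.0558 0.0607]
wrist cheese top 26388 [array([-0.0636, -0.0285,  0.0308]), array([-0.0251,  0.0156,  0.0567]), array([0.0964, 0.1005, 0.1038])]
stop 316 [0.0548 0.0552 0.0555]
side cheese top 99 [array([-0.0614, -0.0059,  0.0522]), array([-0.0351,  0.0049,  0.0393]), array([0.095 , 0.0961, 0.1032])]
stop 107 [0.03   0.0308 0.0368]
```

View pics/c5.png

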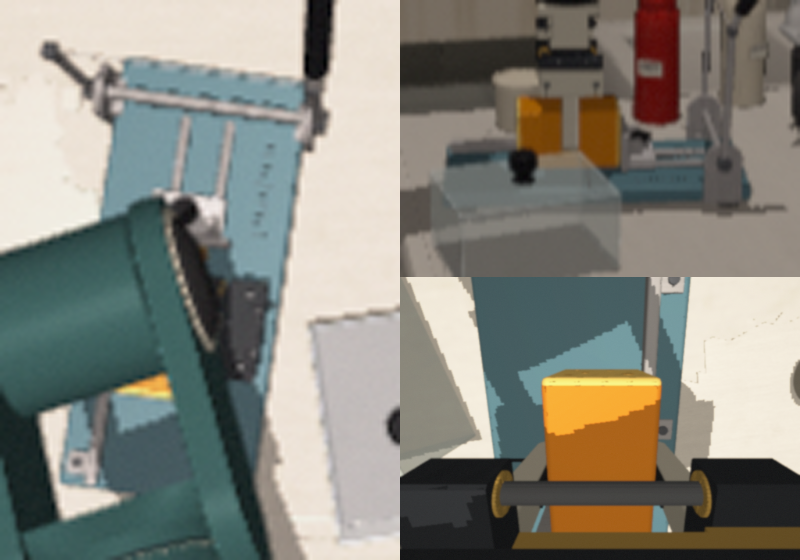

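Run:
```python
from h import *
np.set_printoptions(precision=4,suppress=True)
c,s_=np.cos(-.155),np.sin(-.155)
A=[]
for i in range(3):
    p=vision.grab_frame("wrist");W=cloud(p);x,y,z=W[...,0],W[...,1],W[...,2]
    X=(x-.538)*c+(y-.1715)*s_; Y=-(x-.538)*s_+(y-.1715)*c
    m=(abs(z-.1)<.006)&(X>-.062)&(X<-.02)&(abs(Y-.016)<.027)
    k,*_=np.linalg.lstsq(np.c_[X[m]+.003,Y[m]-.016,np.ones(m.sum())],z[m],rcond=None);print('slopes x,y, z@centre',k,m.sum())
    q=np.c_[X[m],Y[m]]
    # side edges yaw
    e=(abs(z-.1)<.006)&(X>-.064)&(X<-.02)&(abs(Y-.016)<.04)
    rows=[(X[e&(abs(X-a)<.002)].mean(),np.percentile(Y[e&(abs(X-a)<.002)],1),np.percentile(Y[e&(abs(X-a)<.002)],99)) for a in np.arange(-.058,-.024,.004)]
    r=np.array(rows);print('edge yaw',np.polyfit(r[:,0],r[:,1],1)[0],np.polyfit(r[:,0],r[:,2],1)[0],r[0],r[-1])
    b=(abs(z-.03)<.004)&(X<-.08)&(X>-.16)&(Y<.04)&(Y>-.07)
    k,*_=np.linalg.lstsq(np.c_[X[b],Y[b],np.ones(b.sum())],z[b],rcond=None);print('bed',k)
s=ctrl.get_state();print(s["t"],s["force"],s["position"],s["eef_rot"])
```

```text
slopes x,y, z@centre [-0.0004 -0.0028  0.1006] 13838
edge yaw 0.0011088273010355085 -0.003020377263532494 [-0.058  -0.0133  0.0449] [-0.026  -0.0132  0.0448]
bed [-0.0006  0.      0.03  ]
slopes x,y, z@centre [-0.     -0.0025  0.1006] 13846
edge yaw 0.0022981667128046113 -0.00023360451783766353 [-0.058  -0.0132  0.0449] [-0.026  -0.0131  0.0448]
bed [-0.0007  0.0002  0.03  ]
slopes x,y, z@centre [-0.0003 -0.0024  0.1006] 13833
edge yaw -0.0004401156905842584 0.0037089701620059744 [-0.058  -0.0133  0.0448] [-0.026  -0.0133  0.0449]
bed [-0.0007 -0.      0.03  ]
20.15 [-27.9928 -11.3461  20.8357] [0.5372 0.1878 0.0532] [-0.0028  0.0774  0.997  -0.0013]
```

{"method": "servo_tool", "body": {
  "increments": [
    [[0,0.0025,0],[0,0,0],-1],
    [[0,0.0025,0],[0,0,0],-1],
    [[0,0.0025,0],[0,0,0],-1],
    [[0,0.0025,0],[0,0,0],-1],
    [[0,0.0025,0],[0,0,0],-1]
  ]
}}

```text
t: 20.65
position: [0.5373, 0.1879, 0.0533]
eef_rot: [-0.003, 0.078, 0.997, -0.002]
force: [-30.3, -14.8, 23.4]
finger_gap: 0.0597
```

```bash
python3 -c "
from h import *
print(ctrl.close_job());s=ctrl.get_state();print(s['t'],s['force'],s['position'],s['finger_gap'])"
```

```text
the job is handed in; nothing more can be done
None
the job is handed in; nothing more can be done
```

I finished the task and handed it in at about 21 s of the 72 s. There is no verdict yet.

- **Cover:** I lifted it straight up by the knob and stood it on the table between the tray and the cutter. It measured flat, with its centre about 190 mm from the tray's.
- **Cheese:** I lifted it clear of the tray, laid it on the bed, pushed it against the fence and then the stop, and kept gripping and pressing.
- **Last pose checks (before a final 0.5 mm nudge to the fence):**
  - The cheese top was 100.6 mm above the table. Its tilt and yaw were each within about 0.004 rad of the bed.
  - The cheese's far end and the stop's face agreed to about 1 mm.
  - The side was within about 1–2 mm of the fence face, which is about as fine as the cameras can tell.
- **Last forces on the tool:** about 28 N towards the stop and 19 N towards the fence, with a grip of 30 N. These include friction on the bed, so the true contact forces are probably somewhat lower. I could not measure them separately.
- **Other:** The downward press rose to about 23 N while I was pushing on the stop, which I had not intended, but the block stayed flat. In the late pictures the bow was still up, and the bottle, cup and cover looked undisturbed. I did not recheck the thermometer or label roll after the last moves, but the arm did not go near them.

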